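# Park the culture-bottle shuttle at the reader

## Robot

A 6-joint arm with a two-finger parallel gripper is mounted at the origin on the work surface. World frame = base frame: x ahead of the robot, y to its left, z up, the work surface at z = 0. Lengths are in mm, angles in rad, forces in N, time in s.
With the tool pointing down it reaches from about 300 to 875 mm from the base axis. Payload 6.4 kg.
Tool frame: the origin (TCP) lies on the mounting face of the last link; the fingertips stand 166 mm ahead of it and the grasp point (between the pads) lies 147 mm ahead of it; z points along the fingers, y is the line along which they close (so a half turn about z gives the same grasp; the last joint's range is limited). The gripper opens to 88 mm and grips with 3 to 60 N. Pads are 18 mm wide; open, the fingers measure 123 mm over their backs; the gripper's body (75 mm by 187 mm) begins 45 mm behind the grasp point.
Start: joints at [1.096, 0.181, 1.607, -0, 1.354, -0.206], TCP at [152.694, 554.371, 404.714] pointing down, gripper open.
Joint ranges: [-2.99, 2.99], [-0.89, 2.07], [0.3, 2.58], [-1.14, 4.28], [0, 2.63], [-3.12, 3.12]. Speed limits (rad/s): [2.57, 2.57, 3.01, 3.14, 3.14, 3.14].

## Interface

Orientations are given as a unit quaternion [x, y, z, w].
In Python, from bench import bot gives the robot as it stands.
- The arm moves only by the tool servo_tool, never from a script. Its argument "steps" is a list of rows, each a list of 5 numbers: the shift along the tool's x, y, z in units of 0.5 m (1.0 is 0.5 m), then the turn about the tool's z in units of pi rad (1.0 is pi rad), then the opening, from 0 (shut) to 1 (fully open). In form: [[dx, dy, dz, twist, hand], ...]. A call has 1 to 8 rows; each row is the pose to reach, as a shift and turn from the pose commanded when the call began, along the tool's axes at that moment, turning the shorter way round; what a row does not reach only later rows make up. A row lasts 1/8 s, in which the tool goes at most 62.5 mm and 10.7 degrees, less where a joint would pass 70% of its speed; a pose out of reach is approached as far as the arm can. A call with a number of a shift or a turn outside -1 to 1 is refused whole. A call with a gripper value outside its range is refused whole. The fingers move at their own pace and stop on an object; "force" is the grip in N (left out, the last holds). Time passes only in rows, so rows that repeat a pose let the fingers close. It gives the time, the measured TCP pose, the force, the opening and the grip force at its end, in the units of the state.
- bot.state(): the state, without advancing time (a new reading comes with each control period).
- bot.grab_frame(name): name is "scene" or "top" or "wrist"; returns a dict with "image" (480x640x3 uint8, red, green, blue), "vfov" (degrees; the focal length in pixels is half the picture's height over the tangent of half this angle, whatever the lens; pixels are square), "cx", "cy" (the principal point, pixels), "R" (3x3) and "t" (3): a world point X has camera coordinates R X + t. Camera axes: x right, y down, z forward; pixel columns grow to the right and rows downward; lengths in mm; the calibration is good to about 2 mm. The wrist camera is an equidistant fisheye: a pixel r from the principal point sees the ray r / f radians off the axis. A picture is of the moment at which its call begins. There is no depth.
- bot.sign_off(): hands the job in; it is judged then, once.
Trained networks look in the newest picture that a camera, given by its name, has taken for a name from the list of things; names that differ only in an ending like _2 or _b are one class to them, and where a whole thing is asked for, a point or a joint stands for the part that bears it (a point fixed in the world has none). Each returns a list of dicts, best first, with "score" (0 to 1); they miss things now and then, are a little off and sometimes report something else, mostly with a low value. They report only what shows in the picture. A call takes as long as a camera call.
- bot.find_in(camera, label): "point" ([x, y, z] in mm, in world coordinates, good to about 4 mm: the middle of the surface that is visible of it).
- bot.mark_of(camera, label): "point" ([x, y, z] in mm, in world coordinates, good to about 4 mm: a listed point, or the origin of a listed thing).
The state is a dict: "time_s": time; "q": joint angles; "dq": joint speeds; "joint_torque": joint torques, N m; "ee_pos": TCP position; "eef_rot": TCP orientation; "force": force on the tool from outside, world axes, zero at the start; "torque": the same for the moment, N m; "finger_gap": finger opening in mm; "finger_force": force on a finger pad.
Only numpy, scipy, OpenCV 4.12 (cv2) and the standard library are available. Lean on these libraries where they do the work, as an engineer would, in place of code of your own. Each camera call takes 0.05 s, during which the arm holds its last target. There are 200 camera calls.

## Task

Send the heavy bottle shuttle along its nearly frictionless rail to the reader and brake it to rest with its yellow tab lined up with the red pointer, without its end reaching the red stop. Reach into the shuttle's pocket with closed fingers and push or brake it only on the two orange sprung buffer faces: do not press, drag or grip it anywhere else, do not bottom out a buffer, and leave the loose tape roll alone. Let it stand still at the pointer for a good three seconds, then draw the fingers out and leave it parked there.

Things in the scene. Friction and masses are not known exactly. Their poses are not given: they have to be found in the camera images.
- rail: Fixed aluminium rail bed on the table, 150 mm wide (x), 880 mm long (y), 26 mm high. Origin: centre of its underside on the table. The shuttle travels along its y axis, towards +y (the robot's left) to the reader; x points away from the robot. Its place and yaw vary.
- shuttle (a joint): Position in m of the shuttle along the rail's +y, 0 to 0.40; its centre lies at rail y = -0.200 + value, rail x = 0. Moving mass 4.2 kg nominal (2.8 to 5.7), viscous drag 0.4 N s/m, dry friction only 0.005 N: once moving it coasts on for seconds. It stands at 0 to 0.10 at the start.
- pocket (a point): Centre of the floor (50 mm above the table) of the shuttle's open pocket, 132 mm wide (x), between the buffers; axes as the rail's. The shuttle is a white tray 150 mm wide (x), 390 mm long (y), underside 28, side-wall tops 110, end covers 120, blue and green bottle caps in them 125 mm above the table. Not to be pressed, dragged or gripped (over 2 N).
- index (a point): Tip of the yellow tab on the shuttle's far (+x) side: 85 mm in x from the shuttle's centre, at its middle in y, 114 mm above the table.
- dock: Reader clamped to the rail: white reader box 130 mm tall standing 170 to 220 mm in +x from the rail's axis, and a red stop across the rail. Origin: on the table, on the rail's axis at the mark's y; axes parallel to the rail's. It is placed anew along the rail in each run.
- mark (a point): Tip of the red pointer: 107 mm in x from the rail's axis, 112 mm above the table. The shuttle is at the mark when index has the same rail y as this point (they stay 22 mm apart in x).
- stop_face (a point): Middle of the black rubber face of the red stop, which faces the oncoming shuttle, 240 mm in y beyond the mark, 56 mm above the table. The shuttle's leading end is 195 mm in +y from its centre, so at the mark 45 mm of gap remain; a gap of 0 is a strike.
- buffer_left (a joint): Compression in m of the buffer at the +y end of the pocket, 0 (free) to 0.042 (bottomed); pushing it towards +y drives the shuttle to +y. Spring 60 N/m, no preload, little damping (1 N s/m), so the shuttle bounces off a finger that is merely held still.
- buffer_right (a joint): Compression in m of the buffer at the -y end of the pocket, same spring; pushing it towards -y brakes the shuttle or drives it back.
- buffer_left_face (a point): Middle of the inner orange face of the +y buffer: plate 126 mm wide (x), 48 mm tall, 54 to 102 mm above the table. Free, the face is 100 mm in +y from the shuttle's centre, so the two faces are 200 mm apart. The black cover on its top (top at 107 mm) must not be pressed (over 2 N). Fingertips 20 to 35 mm below the cover are well placed.
- buffer_right_face (a point): Middle of the inner orange face of the -y buffer, free 100 mm in -y from the shuttle's centre; otherwise as the left one.
- tape_roll: Loose yellow tape roll, 90 mm diameter, 22 mm high, lying beyond the rail. A bystander. Origin: centre of its underside.

How it is judged:
By the outcome, as a careful person would: the job done as asked, in the order asked, and still so for the second after the job is handed in, with the robot touching nothing.
It also fails if it takes over 48 s, if anything falls off the work surface, if the arm or the gripper's body presses on something with over 40 N, if the wrist force passes 120 N, or if a joint passes its speed limit or range.

## Working session

There is one attempt and no reset: what is moved stays moved. The work goes in short steps, Python scripts to look and compute and a tool call to move; the robot and the scene stay as the last step left them, time stands still between calls to the robot, and variables do not carry over. Pictures are saved under pics/ and viewed, at most 10 in all, crops included, and the job is handed in when it is done.

Besides the shell and the picture viewer there is one more tool, called after "Request:" as name(argument=value, ...) on one line, values as JSON. servo_tool: Moves the arm, as the interface text tells. Its arguments: {"type":"object","properties":{"steps":{"type":"array","items":{"type":"array","items":{"type":"number","minimum":-1,"maximum":1}}},"force":{"type":"number"}},"required":["steps"]}

```bash
mkdir -p pics; cat > h.py <<'E'
from bench import bot
import numpy as np, cv2
from scipy.spatial.transform import Rotation as Ro
def grab(n,f=None):
    g=bot.grab_frame(n)
    if f: cv2.imwrite('pics/'+f+'.png',cv2.cvtColor(np.array(g['image']),cv2.COLOR_RGB2BGR))
    return g
def proj(g,X):
    c=np.array(g['R'])@np.array(X,float)+np.array(g['t']); f=240/np.tan(np.radians(g['vfov'])/2)
    return f*c[0]/c[2]+g['cx'], f*c[1]/c[2]+g['cy']
E
python3 - <<'E'
from h import *
s=bot.state(); print({k:np.round(v,3).tolist() for k,v in s.items()})
for n in ['scene','top']:
    g=grab(n,n+'0'); print(n,g['vfov'],np.round(-np.array(g['R']).T@np.array(g['t'])))
    for l in ['rail','shuttle','pocket','index','dock','mark','stop_face','buffer_left_face','buffer_right_face','tape_roll']:
        r=bot.mark_of(n,l)
        for d in r[:2]: print(l,np.round(d['point'],1),round(d['score'],2),np.round(proj(g,d['point'])))
print(bot.state()['time_s'])
E
```

```text
{'time_s': 0.0, 'q': [1.096, 0.182, 1.608, -0.0, 1.354, -0.206], 'dq': [-0.001, -0.001, 0.003, -0.001, 0.001, 0.001], 'joint_torque': [-0.001, -43.388, -34.184, 0.07, 0.039, -0.0], 'ee_pos': [152.569, 554.131, 403.837], 'eef_rot': [0.134, 0.991, -0.001, -0.0], 'force': [0.172, 0.167, -0.097], 'torque': [0.028, -0.015, 0.005], 'finger_force': 0.0, 'finger_gap': 88.036}
scene 51.52318223314485 [ 957. -611.  739.]
rail [529.8  52.7   0. ] 0.61 [305. 252.]Traceback (most recent call last):
  File "<stdin>", line 6, in <module>
ValueError: it knows: buffer_left_face, buffer_right_face, dock, index, mark, pocket, rail, stop_face, tape_roll
```

```bash
python3 - <<'E'
from h import *
for n in ['scene','top']:
    g=grab(n,n+'0'); print(n,g['vfov'],np.round(-np.array(g['R']).T@np.array(g['t'])))
    for l in ['rail','pocket','index','dock','mark','stop_face','buffer_left_face','buffer_right_face','tape_roll']:
        r=bot.mark_of(n,l)
        for d in r[:2]: print(l,np.round(d['point'],1),round(d['score'],2),np.round(proj(g,d['point'])))
print(bot.state()['time_s'])
E
```

```text
scene 51.52318223314485 [ 957. -611.  739.]
rail [531.2  55.2  -1.6] 0.8 [306. 252.]
pocket [523.5 -64.   50. ] 0.58 [270. 267.]
index [607.4 -68.2 115.9] 0.78 [305. 259.]
mark [639.1  91.1 110.5] 0.84 [360. 219.]
stop_face [537.8 335.7  62.5] 0.59 [367. 166.]
buffer_left_face [526.2  31.3  80.9] 0.74 [297. 229.]
buffer_right_face [ 520.9 -166.    76.9] 0.63 [236. 291.]
tape_roll [ 7.204e+02 -2.439e+02  1.000e-01] 0.57 [310. 398.]
top 55.49270660516392 [ 548.   22. 1027.]
rail [5.304e+02 5.680e+01 4.000e-01] 0.92 [311. 280.]
rail [ 522.  -166.8   79.2] 0.17 [418. 283.]
pocket [534.9  35.   80.5] 0.67 [320. 279.]
pocket [524.7 -65.1  50.5] 0.62 [367. 282.]
index [610.1 -67.7 115.4] 0.66 [371. 240.]
mark [637.7  92.5 111.7] 0.8 [291. 228.]
stop_face [540.9 335.8  56.3] 0.58 [178. 278.]
buffer_left_face [536.4  36.   79.6] 0.68 [320. 278.]
buffer_right_face [ 521.  -172.    76.7] 0.64 [420. 284.]
tape_roll [ 716.3 -239.2    1. ] 0.73 [440. 196.]
1.1
```

View pics/scene0.png

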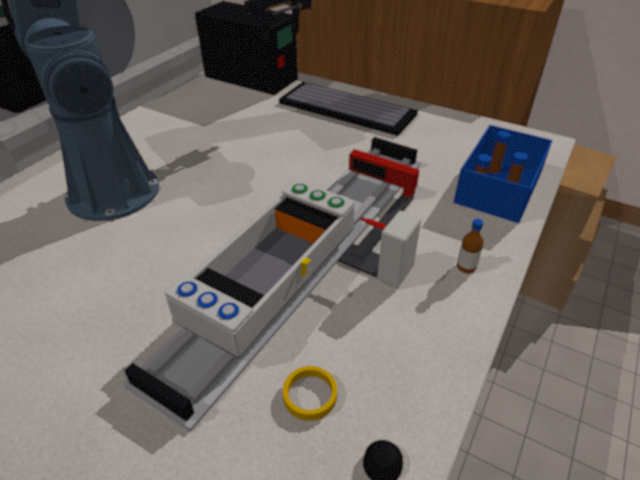

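View pics/top0.png

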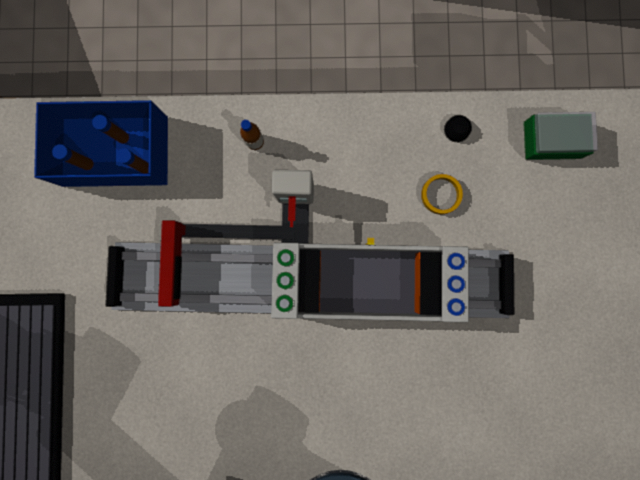

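The scene picture shows the yellow tab at (305,267) and the red pointer at about (372,223). In the top picture the tab is at (371,241) and the pointer tip at (292,226). The networks agree with this: about 160 mm to travel, with rail yaw about -0.035.

Request:
servo_tool(steps=[[-0.72,-0.69,0,-0.074,0],[-0.72,-0.69,0,-0.074,0],[-0.72,-0.69,0,-0.074,0],[-0.72,-0.69,0,-0.074,0],[-0.72,-0.69,0,-0.074,0],[-0.72,-0.69,0,-0.074,0],[-0.72,-0.69,0,-0.074,0],[-0.72,-0.69,0,-0.074,0]], force=30)

```text
time_s: 2.1
ee_pos: [408.0, 125.5, 405.2]
eef_rot: [0.018, 1.0, 0.0, 0.001]
force: [0.5, -0.1, -0.2]
finger_gap: 10.5
finger_force: 0.0
```

```bash
cat >> h.py <<'E'
u=np.array([.0356,.9994,0]); u/=np.linalg.norm(u)
def ray_y(g,px,z):
    R=np.array(g['R']);t=np.array(g['t']);f=240/np.tan(np.radians(g['vfov'])/2)
    C=-R.T@t; d=R.T@np.array([(px[0]-g['cx'])/f,(px[1]-g['cy'])/f,1]); return C+d*(z-C[2])/d[2]
def blob(g,lo,hi,box):
    im=cv2.cvtColor(np.array(g['image']),cv2.COLOR_RGB2HSV); x0,x1,y0,y1=box
    m=np.zeros(im.shape[:2],np.uint8); m[y0:y1,x0:x1]=cv2.inRange(im,lo,hi)[y0:y1,x0:x1]
    n,l,s,c=cv2.connectedComponentsWithStats(m)
    if n<2: return None,0
    i=1+np.argmax(s[1:,4]); return c[i],s[i,4]
Y=((20,120,90),(35,255,255))
def tab(n,g=None):
    "world point of the tab centroid (z=112 plane)"
    g=g or bot.grab_frame(n)
    box=(200,400,228,256) if n=='top' else (270,420,150,290)
    c,a=blob(g,*Y,box); return (None if c is None else ray_y(g,c,112)),a,c
def rel(tp):
    "tcp -> (rail x, rail y) relative to mark-free world rail line"
    p=np.array(tp[:2]); return float(p@[u[1],-u[0]]-527.2*u[1]), float(p@u[:2])
E
python3 - <<'E'
from h import *
s=bot.state(); p=s['ee_pos'];R=Ro.from_quat(s['eef_rot']).as_matrix()
print(s['time_s'],np.round(p,1),np.round(R,3).tolist(),s['finger_gap'])
print(np.round(R.T@(np.array([525,-64.5,350])-p)/500,4))
for n in ['top','scene']:
    g=grab(n); T,a,c=tab(n,g); print(n,T,a,c, T@u if T is not None else 0)
    im=cv2.cvtColor(np.array(g['image']),cv2.COLOR_RGB2HSV)
    m=cv2.inRange(im,(0,140,70),(8,255,255))|cv2.inRange(im,(172,140,70),(180,255,255))
    x0,x1,y0,y1=(275,305,180,235) if n=='top' else (350,400,205,240)
    ys,xs=np.nonzero(m[y0:y1,x0:x1]); xs+=x0; ys+=y0
    i=np.argsort(-ys if n=='top' else xs)[:6]
    print('red',len(xs),list(zip(xs[i],ys[i])), xs.mean(),ys.mean())
    if len(xs):
        P=np.array([ray_y(g,(x,y),112) for x,y in zip(xs,ys)]); print('red y along',(P@u).mean(), np.median(P@u),'tip',(P[i]@u).mean(),P[i].mean(0))
E
```

```text
2.1 [408.  125.5 405.2] [[-0.999, 0.036, 0.002], [0.036, 0.999, 0.0], [-0.001, 0.0, -1.0]] 10.457043233731968
[-0.2475 -0.3712  0.1107]
top [608.83086994 -66.41962184 112.        ] 51 [369.84313725 241.09803922] -44.7038774457323
red 207 [(np.int64(291), np.int64(226)), (np.int64(292), np.int64(226)), (np.int64(290), np.int64(226)), (np.int64(290), np.int64(225)), (np.int64(292), np.int64(225)), (np.int64(291), np.int64(225))] 291.45893719806764 209.52657004830917
red y along 114.55710188250563 114.70202011460302 tip 114.62116180475516 [642.61194013  91.80313963 112.        ]
scene [612.86537221 -79.56045224 112.        ] 120 [304.275      265.80833333] -57.69275527904932
red 112 [(np.int64(361), np.int64(218)), (np.int64(362), np.int64(218)), (np.int64(362), np.int64(219)), (np.int64(363), np.int64(218)), (np.int64(363), np.int64(219)), (np.int64(364), np.int64(219))] 374.58035714285717 223.16964285714286
red y along 114.41772247514167 114.4066782313308 tip 114.63676320972041 [643.64171638  91.78206888 112.        ]
```

Request:
servo_tool(steps=[[-0.248,-0.37,0,0,0],[-0.248,-0.37,0,0,0],[-0.248,-0.37,0,0,0],[-0.248,-0.37,0,0,0],[-0.248,-0.37,0.1,0,0],[-0.248,-0.37,0.22,0,0],[-0.248,-0.37,0.318,0,0],[-0.248,-0.37,0.318,0,0]])

```text
time_s: 3.2
ee_pos: [522.6, -60.5, 242.1]
eef_rot: [0.018, 1.0, 0.002, -0.004]
force: [-0.4, -0.0, 0.5]
finger_gap: 0.6
finger_force: 0.0
```

```bash
python3 - <<'E'
from h import *
s=bot.state(); p=s['ee_pos'];print(s['time_s'],np.round(p,1),s['finger_gap'],np.round(s['force'],2),rel(p))
g=grab('top','top1');T,a,c=tab('top',g);print(T@u,a,c)
g=grab('scene','scene1');T,a,c=tab('scene',g);print(T@u,a,c)
E
```

```text
3.2 [522.6 -60.5 242.1] 0.6102527020557593 [-0.37 -0.04  0.52] (-2.416030266171674, -41.85925116885896)
-44.7038774457323 51 [369.84313725 241.09803922]
-57.55286160888074 119 [304.26890756 265.7394958 ]
```

View pics/top1.png

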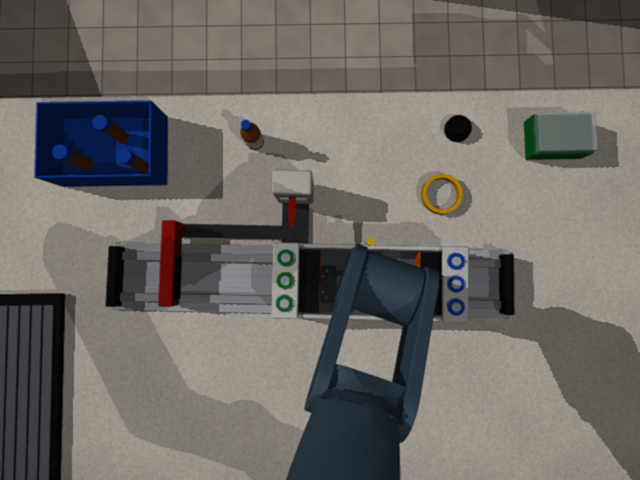

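View pics/scene1.png

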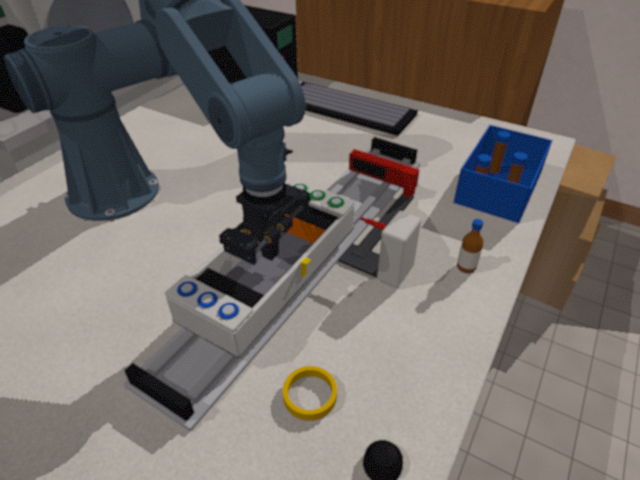

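Request:
servo_tool(steps=[[0,0.06,0,0,0],[0,0.12,0,0,0],[0,0.154,0,0,0],[0,0.154,0,0,0],[0,0.154,0,0,0]])

```text
time_s: 3.92
ee_pos: [527.8, 14.5, 246.5]
eef_rot: [0.018, 1.0, -0.0, 0.001]
force: [-0.4, 0.7, -0.5]
finger_gap: 0.2
finger_force: 0.0
```

```bash
python3 - <<'E'
from h import *
s=bot.state(); p=s['ee_pos'];print(s['time_s'],np.round(p,1),s['finger_gap'],np.round(s['force'],2),rel(p),np.round(s['dq'],3))
g=grab('top');T,a,c=tab('top',g);print(T@u,a,c)
s=bot.state();print(rel(s['ee_pos']),np.round(s['force'],2))
E
```

```text
3.925 [527.8  14.5 246.5] 0.20476272117425492 [-0.41  0.72 -0.53] (0.04773247846208051, 33.26512113133656) [-0.012  0.011  0.007  0.    -0.001  0.002]
-44.7038774457323 51 [369.84313725 241.09803922]
(-0.0474760422351892, 33.05066936367163) [ 0.53 -0.02 -0.01]
```

Request:
servo_tool(steps=[[0,0.008,0,0,0],[0,0.016,0,0,0],[0,0.024,0,0,0],[0,0.032,0,0,0],[0,0.04,0,0,0],[0,0.048,0,0,0],[0,0.056,0,0,0],[0,0.064,0,0,0]])

```text
time_s: 4.97
ee_pos: [528.5, 47.3, 245.7]
eef_rot: [0.018, 1.0, 0.0, -0.0]
force: [-0.5, 0.0, 0.9]
finger_gap: 0.5
finger_force: 0.0
```

```bash
cat > m.py <<'E'
from h import *
import sys
for i in range(int(sys.argv[1])):
    t=bot.state()['time_s'];g=grab('top');T,a,c=tab('top',g)
    s=bot.state();print(t,round(float(T@u),2) if T is not None else None,a,'tcp',np.round(rel(s['ee_pos']),2),np.round(s['force'],2))
E
python3 m.py 2
```

```text
4.975 -15.35 60 tcp [-0.39 66.41] [-0.16 -0.37  0.9 ]
5.025 -12.19 59 tcp [-0.37 66.16] [-0.59  0.25 -0.35]
```

Request:
servo_tool(steps=[[0,-0.04,0,0,0],[0,-0.09,0,0,0],[0,-0.125,0,0,0],[0,-0.132,0,0,0]])

```text
time_s: 5.58
ee_pos: [526.2, -20.0, 245.8]
eef_rot: [0.019, 1.0, 0.0, 0.0]
force: [-0.6, -0.2, 0.4]
finger_gap: 0.3
finger_force: 0.0
```

```bash
python3 m.py 4
```

```text
5.575 19.35 49 tcp [-0.31 -0.99] [ 0.19 -0.9  -0.27]
5.625 21.68 51 tcp [-0.37 -0.45] [ 0.15 -0.03 -0.64]
5.675 25.26 48 tcp [-0.42 -0.08] [ 0.5   0.26 -0.03]
5.725 27.4 49 tcp [-0.45  0.16] [ 0.25 -0.52 -0.03]
```

Request:
servo_tool(steps=[[0,0,0,0,0],[0,0,0,0,0],[0,0,0,0,0]])

```text
time_s: 6.15
ee_pos: [526.2, -18.7, 245.7]
eef_rot: [0.018, 1.0, -0.0, -0.0]
force: [-0.3, 0.4, -0.1]
finger_gap: 0.4
finger_force: 0.0
```

```bash
python3 m.py 4
cat > sim.py <<'E'
import sys
t,x,v,m,t0,u0,V,te=map(float,sys.argv[1:9])  # shuttle state at t; finger: u0 until t0, then V until te
fc=lambda t:u0+V*max(0,min(t,te)-t0)
dt=5e-4;tc=None;mx=0
while t<14:
    c=(x-100)-(fc(t)-17.5); vf=V if t0<t<te else 0
    # face ahead of finger => compression of right buffer
    F=-(.4*v)-(.005e3*(1 if v>0 else -1))*1.0
    if c>0:
        if tc is None: tc=t;print('contact',round(t,2),round(x,1),round(v,1))
        f=60*c+1*(v-vf)
        if f>0:F-=f
        mx=max(mx,c);last=(round(t,2),round(x,1),round(v,2))
    a=F/m
    nv=v+a*dt
    if c<=0 and nv*v<=0: v=0;break
    v=nv;x+=v*dt;t+=dt
print('leave',last if tc else None,'max',round(mx,1),'rest',round(t,2),round(x,1))
E
for m in 3.7 4.1 4.5; do python3 sim.py 5.775 30.4 54.7 $m 6.51 0.2 23 9;done
```

```text
6.15 49.39 48 tcp [-0.38 -0.05] [-0.09  0.37  0.  ]
6.2 51.52 49 tcp [-0.37 -0.12] [ 0.32  0.3  -1.28]
6.25 53.69 50 tcp [-0.36 -0.17] [-0.11  0.94  0.29]
6.3 57.52 49 tcp [-0.36 -0.22] [-0.41 -0.45  0.35]
contact 7.08 95.8 45.9
leave (7.84, 113.2, 3.06) max 5.1 rest 9.86 116.2
contact 7.05 95.2 46.8
leave (7.85, 113.6, 2.12) max 5.6 rest 9.46 115.3
contact 7.04 94.8 47.6
leave (7.88, 114.1, 1.34) max 6.1 rest 9.02 114.9
```

```bash
for v in 48.5 50; do for p in "6.475 22" "6.475 23" "6.55 22" "6.6 22"; do set -- $p; echo $v $p;python3 sim.py 6.35 59.3 $v 4.1 $1 -0.2 $2 9;done;done
```

```text
48.5 6.475 22
contact 7.19 98.1 43.7
leave (7.99, 115.6, 2.97) max 5.1 rest 10.18 118.8
48.5 6.475 23
contact 7.23 99.6 43.5
leave (8.02, 117.9, 5.0) max 4.8 rest 11.47 126.1
48.5 6.55 22
contact 7.12 94.8 44.1
leave (7.92, 112.4, 2.61) max 5.2 rest 9.86 114.8
48.5 6.6 22
contact 7.07 92.6 44.4
leave (7.87, 110.2, 2.37) max 5.3 rest 9.65 112.2
50 6.475 22
contact 7.14 96.9 45.4
leave (7.94, 114.5, 1.51) max 5.5 rest 9.11 115.4
50 6.475 23
contact 7.17 98.3 45.2
leave (7.97, 116.6, 3.52) max 5.2 rest 10.51 120.9
50 6.55 22
contact 7.07 93.7 45.8
leave (7.87, 111.4, 1.17) max 5.6 rest 8.78 111.9
50 6.6 22
contact 7.02 91.6 46.0
leave (7.82, 109.2, 0.94) max 5.7 rest 8.57 109.6
```

Request:
servo_tool(steps=[[0,0,0,0,0],[0,0.0055,0,0,0],[0,0.011,0,0,0],[0,0.0165,0,0,0],[0,0.022,0,0,0],[0,0.0275,0,0,0],[0,0.033,0,0,0],[0,0.0385,0,0,0]])

```text
time_s: 7.35
ee_pos: [526.9, 0.5, 245.7]
eef_rot: [0.018, 1.0, 0.0, -0.0]
force: [-0.3, -0.8, -0.1]
finger_gap: 0.7
finger_force: 0.0
```

Request:
servo_tool(steps=[[0,0.0055,0,0,0],[0,0.011,0,0,0],[0,0.0165,0,0,0],[0,0.022,0,0,0],[0,0.0275,0,0,0],[0,0.036,0,0,0],[0,0.05,0,0,0]])

```text
time_s: 8.22
ee_pos: [527.8, 25.5, 245.7]
eef_rot: [0.018, 1.0, -0.0, 0.0]
force: [-0.4, -0.5, 0.8]
finger_gap: 0.4
finger_force: 0.0
```

```bash
python3 m.py 4
```

```text
8.225 120.24 51 tcp [-0.43 44.98] [-1.13  0.29  0.14]
8.275 120.79 53 tcp [-0.43 44.7 ] [-0.77  0.31 -0.46]
8.325 121.47 52 tcp [-0.39 44.45] [ 0.36  0.11 -0.8 ]
8.375 121.94 49 tcp [-0.36 44.22] [ 0.56  0.08 -0.25]
```

Request:
servo_tool(steps=[[0,0.0004,0,0,0],[0,0.0008,0,0,0],[0,0.0012,0,0,0],[0,0.0016,0,0,0],[0,0.002,0,0,0],[0,0.0024,0,0,0],[0,0.0028,0,0,0],[0,0.0032,0,0,0]])

```text
time_s: 9.43
ee_pos: [527.8, 26.8, 245.7]
eef_rot: [0.018, 1.0, -0.0, 0.0]
force: [-0.1, -0.6, 0.1]
finger_gap: 0.3
finger_force: 0.0
```

```bash
python3 m.py 2
```

```text
9.425 125.08 53 tcp [-0.34 45.64] [-0.68 -0.25  0.66]
9.475 125.35 53 tcp [-0.34 45.63] [-0.68  0.62  0.2 ]
```

Request:
servo_tool(steps=[[0,0.0004,0,0,0],[0,0.0008,0,0,0],[0,0.0012,0,0,0],[0,0.0016,0,0,0],[0,0.002,0,0,0]])

```text
time_s: 10.15
ee_pos: [527.8, 27.8, 245.7]
eef_rot: [0.018, 1.0, -0.0, -0.0]
force: [-0.7, 0.7, 0.8]
finger_gap: 0.5
finger_force: 0.0
```

```bash
python3 m.py 4
```

```text
10.15 126.27 51 tcp [-0.35 46.62] [-0.07  0.21  0.6 ]
10.2 126.42 52 tcp [-0.35 46.61] [-0.18  1.4   0.69]
10.25 126.42 52 tcp [-0.32 46.61] [ 0.25  0.08 -0.45]
10.3 126.42 52 tcp [-0.33 46.58] [ 0.16  1.16 -0.12]
```

```bash
cat > push.py <<'E'
import sys
def run(m,V,T,gap,a=5.,b=.4,v=0.):
    # finger from -gap, speed V for T s; shuttle at 0, all positive in push dir
    x=0.;t=0;dt=5e-4
    while t<15:
        f=-gap+V*min(t,T);vf=V if t<T else 0
        F=0
        if f>x: F=max(0,60*(f-x)+vf-v)
        if v==0 and F<=a: acc=0
        else: acc=(F-b*v-a*(1 if v>=0 else -1))/m
        nv=v+acc*dt
        if v*nv<0: nv=0
        v=nv;x+=v*dt;t+=dt
    return round(x,1)
if __name__=='__main__':
    for V in map(float,sys.argv[3:]):
        print(V,[run(m,V,float(sys.argv[1]),float(sys.argv[2])+d) for m in (3.8,4.2,4.8) for d in (-.7,.7)])
E
python3 push.py 2.25 2.7 2.4 2.8 3.2 3.6; python3 m.py 2; python3 - <<'E'
from h import *
g=grab('scene');T,a,c=tab('scene',g);print(T@u,a,c)
E
```

```text
2.4 [8.1, 8.1, 8.9, 8.7, 10.1, 9.6]
2.8 [10.4, 10.4, 11.4, 11.4, 12.9, 12.9]
3.2 [12.9, 12.9, 14.2, 14.2, 16.1, 16.1]
3.6 [15.6, 15.6, 17.1, 17.1, 19.5, 19.5]
10.35 126.42 52 tcp [-0.33 46.59] [-1.16  0.16 -0.81]
10.4 126.56 53 tcp [-0.33 46.61] [0.31 0.26 0.04]
111.78761573047694 89 [350.82022472 215.08988764]
```

Request:
servo_tool(steps=[[0,-0.0007,0,0,0],[0,-0.0014,0,0,0],[0,-0.0021,0,0,0],[0,-0.0028,0,0,0],[0,-0.0035,0,0,0],[0,-0.0042,0,0,0],[0,-0.0049,0,0,0],[0,-0.0056,0,0,0]])

```text
time_s: 11.5
ee_pos: [527.8, 25.0, 245.7]
eef_rot: [0.018, 1.0, -0.0, 0.0]
force: [0.5, -0.8, 0.0]
finger_gap: 0.5
finger_force: 0.0
```

Request:
servo_tool(steps=[[0,-0.0007,0,0,0],[0,-0.0014,0,0,0],[0,-0.0021,0,0,0],[0,-0.0028,0,0,0],[0,-0.0035,0,0,0],[0,-0.0042,0,0,0],[0,-0.0049,0,0,0],[0,-0.0056,0,0,0]])

```text
time_s: 12.5
ee_pos: [527.7, 22.2, 245.7]
eef_rot: [0.018, 1.0, -0.0, 0.0]
force: [-0.1, -0.4, -0.7]
finger_gap: 0.5
finger_force: 0.0
```

```bash
python3 m.py 3
```

```text
12.5 126.55 51 tcp [-0.33 40.95] [ 0.43 -0.09 -0.29]
12.55 126.42 52 tcp [-0.34 40.95] [-0.65  0.72 -0.39]
12.6 126.42 52 tcp [-0.33 40.99] [-0.11  0.51 -0.  ]
```

Request:
servo_tool(steps=[[0,-0.0007,0,0,0],[0,-0.0014,0,0,0],[0,-0.0021,0,0,0],[0,-0.0028,0,0,0],[0,-0.0035,0,0,0],[0,-0.0042,0,0,0],[0,-0.0049,0,0,0],[0,-0.0056,0,0,0]])

```text
time_s: 13.65
ee_pos: [527.6, 19.4, 245.7]
eef_rot: [0.018, 1.0, 0.0, -0.0]
force: [0.2, -0.7, -0.6]
finger_gap: 0.4
finger_force: 0.0
```

```bash
python3 m.py 2
```

```text
13.65 123.63 51 tcp [-0.35 38.14] [-0.33  0.38 -0.3 ]
13.7 123.63 51 tcp [-0.32 38.16] [ 0.87  0.03 -0.28]
```

Request:
servo_tool(steps=[[0,-0.0007,0,0,0],[0,-0.0014,0,0,0],[0,-0.0021,0,0,0],[0,-0.0021,0,0,0],[0,-0.0021,0,0,0],[0,-0.0021,0,0,0]])

```text
time_s: 14.5
ee_pos: [527.5, 18.4, 245.7]
eef_rot: [0.018, 1.0, 0.0, 0.0]
force: [-0.3, 0.7, -0.5]
finger_gap: 0.1
finger_force: 0.0
```

```bash
python3 m.py 2
```

```text
14.5 121.94 49 tcp [-0.34 37.15] [ 0.21 -0.32  0.25]
14.55 121.77 50 tcp [-0.34 37.16] [-0.12  0.36  0.06]
```

Request:
servo_tool(steps=[[0,0,0,0,0],[0,0,0,0,0],[0,0,0,0,0],[0,0,0,0,0],[0,0,0,0,0],[0,0,0,0,0],[0,0,0,0,0]])

```text
time_s: 15.48
ee_pos: [527.5, 18.4, 245.7]
eef_rot: [0.018, 1.0, 0.0, -0.0]
force: [-0.4, -0.2, -0.0]
finger_gap: 0.7
finger_force: 0.0
```

```bash
python3 m.py 2
```

```text
15.475 120.39 52 tcp [-0.34 37.15] [ 0.12 -0.06  0.5 ]
15.525 120.39 52 tcp [-0.34 37.15] [-0.08  0.72 -0.21]
```

Request:
servo_tool(steps=[[0,-0.0015,0,0,0],[0,-0.003,0,0,0],[0,-0.0036,0,0,0],[0,-0.0042,0,0,0],[0,-0.0048,0,0,0],[0,-0.0054,0,0,0],[0,-0.006,0,0,0],[0,-0.0066,0,0,0]])

```text
time_s: 16.58
ee_pos: [527.4, 15.1, 245.7]
eef_rot: [0.018, 1.0, 0.0, -0.0]
force: [-0.2, -0.7, -0.4]
finger_gap: 0.3
finger_force: 0.0
```

```bash
python3 m.py 2
```

```text
16.575 119.93 49 tcp [-0.34 33.81] [-0.42 -0.33 -0.6 ]
16.625 119.93 49 tcp [-0.34 33.82] [ 0.62 -0.47  0.91]
```

Request:
servo_tool(steps=[[0,-0.0006,0,0,0],[0,-0.0012,0,0,0],[0,-0.0018,0,0,0],[0,-0.0024,0,0,0],[0,-0.003,0,0,0],[0,-0.0036,0,0,0],[0,-0.0042,0,0,0],[0,-0.0042,0,0,0]])

```text
time_s: 17.68
ee_pos: [527.3, 13.0, 245.7]
eef_rot: [0.018, 1.0, -0.0, 0.0]
force: [0.7, 0.8, 0.0]
finger_gap: 0.2
finger_force: 0.0
```

```bash
python3 m.py 2
```

```text
17.675 115.91 49 tcp [-0.35 31.73] [-0.13 -0.45  0.11]
17.725 115.91 49 tcp [-0.35 31.74] [ 0.34 -0.05  0.19]
```

Request:
servo_tool(steps=[[0,0,0,0,0],[0,0,0,0,0],[0,0,0,0,0],[0,0,0,0,0],[0,0,0,0,0],[0,0,0,0,0],[0,0,0,0,0]])

```text
time_s: 18.65
ee_pos: [527.3, 13.0, 245.7]
eef_rot: [0.018, 1.0, -0.0, -0.0]
force: [-0.7, 0.4, -0.2]
finger_gap: 0.5
finger_force: 0.0
```

```bash
python3 m.py 2
```

```text
18.65 114.21 51 tcp [-0.35 31.73] [-0.62 -0.31 -0.83]
18.7 113.9 49 tcp [-0.35 31.76] [-1.03  0.45  1.15]
```

Request:
servo_tool(steps=[[0,0,0,0,0],[0,0,0,0,0],[0,0,0,0,0],[0,0,0,0,0],[0,0,0,0,0],[0,0,0,0,0],[0,0,0,0,0]])

```text
time_s: 19.62
ee_pos: [527.3, 13.0, 245.7]
eef_rot: [0.018, 1.0, 0.0, -0.0]
force: [0.3, -0.8, 0.7]
finger_gap: 0.4
finger_force: 0.0
```

```bash
python3 m.py 2; python3 - <<'E'
from h import *
g=grab('top','t2');i=cv2.imread('pics/t2.png')[195:255,260:320];a=cv2.resize(i,None,fx=6,fy=6,interpolation=cv2.INTER_NEAREST)
gs=grab('scene','s2');i=cv2.imread('pics/s2.png')[190:250,320:380];b=cv2.resize(i,None,fx=6,fy=6,interpolation=cv2.INTER_NEAREST)
cv2.imwrite('pics/c2.png',np.hstack([a,b]))
for n in('top','scene'):
  for l in('index','mark'):
    for d in bot.mark_of(n,l)[:1]: print(n,l,np.round(d['point'],1),np.array(d['point'])@u)
# rail-x line through mark tip at the tab heights
m=np.array([642.5,91.8,112]);k=np.array([u[1],-u[0],0])
for d in(-30,-22,-14): print(d,proj(g,m+k*d),proj(gs,m+k*d))
E
```

```text
19.625 114.05 50 tcp [-0.34 31.75] [ 0.1   0.23 -0.  ]
19.675 114.05 50 tcp [-0.35 31.75] [-0.14 -0.88  0.49]
top index [617.2  90.2 115.1] 112.11440387055235
top mark [638.6  92.4 114.5] 115.07482363243622
scene index [615.   89.9 114.1] 111.73627667372249
scene mark [639.1  92.4 111.9] 115.09262302975883
-30 (np.float64(290.6049008219542), np.float64(240.40235093288752)) (np.float64(348.86827386702583), np.float64(213.33345862009608))
-22 (np.float64(290.7109855830972), np.float64(236.436533129253)) (np.float64(352.33646442749676), np.float64(214.64993340254554))
-14 (np.float64(290.8169421415028), np.float64(232.47550799040062)) (np.float64(355.82672764694024), np.float64(215.9747866458703))
```

View pics/c2.png

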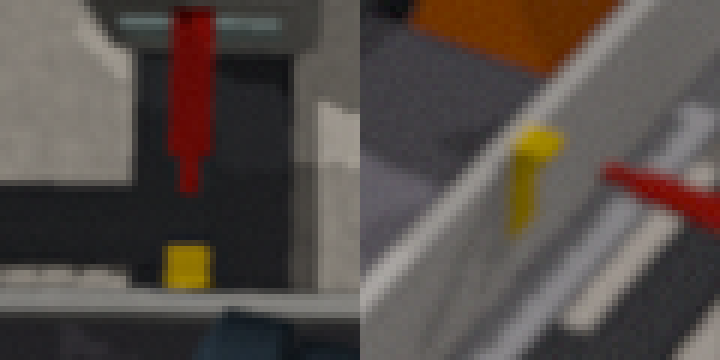

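The tab (top crop x≈187) sits in the same column as the pointer tip (x≈188). In the scene crop the tab's top lies on the pointer's line too, so it is aligned to within about 1 mm and at rest. I'll move the fingers to the pocket's middle and wait.

Request:
servo_tool(steps=[[0,0.03,0,0,0],[0,0.06,0,0,0],[0,0.09,0,0,0],[0,0.12,0,0,0],[0,0.14,0,0,0],[0,0.14,0,0,0],[0,0.14,0,0,0],[0,0.14,0,0,0]])

```text
time_s: 21.02
ee_pos: [529.9, 82.5, 245.7]
eef_rot: [0.018, 1.0, -0.0, -0.0]
force: [0.3, -0.3, 0.1]
finger_gap: 0.7
finger_force: 0.0
```

Request:
servo_tool(steps=[[0,0,0,0,0],[0,0,0,0,0],[0,0,0,0,0],[0,0,0,0,0],[0,0,0,0,0],[0,0,0,0,0],[0,0,0,0,0],[0,0,0,0,0]])

```text
time_s: 22.02
ee_pos: [529.9, 82.9, 245.7]
eef_rot: [0.018, 1.0, -0.0, 0.0]
force: [0.4, 0.3, 0.1]
finger_gap: 0.3
finger_force: 0.0
```

Request:
servo_tool(steps=[[0,0,0,0,0],[0,0,0,0,0],[0,0,0,0,0],[0,0,0,0,0],[0,0,0,0,0],[0,0,0,0,0],[0,0,0,0,0],[0,0,0,0,0]])

```text
time_s: 23.02
ee_pos: [529.9, 82.9, 245.7]
eef_rot: [0.018, 1.0, -0.0, -0.0]
force: [0.7, 0.0, 0.2]
finger_gap: 0.6
finger_force: 0.0
```

Request:
servo_tool(steps=[[0,0,0,0,0],[0,0,0,0,0],[0,0,0,0,0],[0,0,0,0,0],[0,0,0,0,0],[0,0,0,0,0],[0,0,0,0,0],[0,0,0,0,0]])

```text
time_s: 24.02
ee_pos: [529.9, 82.9, 245.7]
eef_rot: [0.018, 1.0, 0.0, 0.0]
force: [0.5, 0.4, -0.0]
finger_gap: 0.5
finger_force: 0.0
```

```bash
python3 m.py 2
```

```text
24.025 114.35 52 tcp [ -0.28 101.74] [ 0.88  0.36 -0.54]
24.075 114.35 52 tcp [ -0.3  101.75] [ 0.15  1.18 -0.15]
```

Still and aligned for about 5 s. Drawing the fingers straight up.

Request:
servo_tool(steps=[[0,0,-0.06,0,0],[0,0,-0.14,0,0],[0,0,-0.22,0,0],[0,0,-0.28,0,0],[0,0,-0.3,0,0],[0,0,-0.3,0,0],[0,0,-0.3,0,0],[0,0,-0.3,0,0]])

```text
time_s: 25.12
ee_pos: [529.5, 82.9, 394.2]
eef_rot: [0.018, 1.0, 0.0, -0.001]
force: [0.1, 0.6, -0.2]
finger_gap: 0.3
finger_force: 0.0
```

```bash
python3 m.py 2; python3 -c "
from h import *
print(bot.state()['ee_pos'],bot.sign_off())"
```

```text
25.125 114.05 50 tcp [ -0.52 101.71] [ 0.19 -0.34  0.94]
25.175 113.9 49 tcp [ -0.45 101.74] [0.22 0.47 0.67]
the job is handed in; nothing more can be done
[529.69915665  82.93507514 394.7263037 ] None
```

The shuttle is parked with its yellow tab within about 1 mm of the red pointer by my own measurements; the trained networks put it about 3 mm short, within their 4 mm accuracy. It overshot by about 12 mm at first and was nudged back on the buffer, then stood still for about 5 s before the fingers were drawn out, and the job was handed in at about 25 s.

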